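# Lift a bearing's retaining ring out of its groove with a hook pick

## Task

The bearing in this housing is to be changed, so its split retaining ring has to come off. With the hook pick, go in through the slot in the housing's wall, under the ring's end lug, and lift that end above the rim; keep your fingers off the ring while it still sits in its groove. Then lay the pick down flat on the bench, put the ring flat in the steel tray, and leave the other things alone.

Things in the scene. Friction and masses are not known exactly. Their poses are not given: they have to be found in the camera images.
- housing: Round aluminium bearing housing, fixed, 186 mm across at the foot, 57 mm high, with two low bolt ears (to 120 mm out, 24 mm high) on its own x sides. Origin at the centre of its underside, z up. The ring lies in a round recess of radius 60 mm: floor (the seat) at z 50, flat rim, 27 mm wide, at z 57, flush with the ring's top. A slot opens its wall on the +y side.
- slot (a point): Middle of the access slot's floor at the outside of the housing, 88 mm out along the housing's y; same axes. The slot runs from here straight inwards, under the ring, to 14 mm from the housing's centre. Floor 28 mm above the bench, open above; 40 mm wide up to 58 mm from the centre, then flaring to about 64 mm wide at the outside.
- ring_mid (a point): Centre of the loose, rigid split ring (dark steel, about 0.15 kg), at half thickness. 7 mm thick, bar between radii 46 and 58 mm, gap about 22 mm between its two end lugs. z up out of its face, y towards the lug that bridges the slot; the gap and the other lug are next to it on the -x side. At first it is centred in the housing, axes within 0.04 rad of the housing's; only its weight holds it.
- ring_lug (a point): Centre (half thickness) of the end lug that bridges the slot, 50 mm from ring_mid along the ring's y. The lug is 20 mm along x, 16 mm along y (42 to 58 mm from the ring's centre), 7 mm thick. With the ring home its underside is 50 mm above the bench and free beneath, down to the slot's floor.
- pick_grip (a point): Centre of the wooden handle, 95 x 26 x 30 mm (x, y, z), of the loose hook pick (0.16 kg) lying on the bench. x points along the pick to its tip, z up. A flat steel blade 10 mm wide, 4 mm thick (z -2 to +2) runs from the handle (x 47.5) to x 132.5 mm; the last 4 mm (from x 128.5) is a hook standing up to z +7 mm. A 22 mm thick ferrule covers x 47 to 60.
- pick_tip (a point): End of the pick's blade, 132.5 mm from pick_grip along x, at the blade's half thickness; same axes.
- tray_in (a point): Centre of the inner floor (3 mm above the bench) of a square steel tray, fixed, 190 mm outside, 184 mm inside, walls 20 mm high. Axes along its sides, z up.
- can: Bystander: grey paint can, 70 mm across, 100 mm high, origin under its centre. Leave alone.
- offcut: Bystander: wooden offcut 70 x 110 x 45 mm, origin under its centre. Leave alone.
- wrench: Bystander: steel open-ended wrench, 180 mm long and about 8 mm thick, lying flat on the bench; origin under it. Leave alone.
Mind the look-alikes: they are no part of the job. What is meant by the part that bears pick_grip is not blue, and is the smaller of those in its own colour. There is more than one size of the housing; the one meant has the size given above.

How it is judged (in metres and radians):
On the way:
1. the ring's lug over the slot is lifted by the pick until its underside is above the housing's rim (z of ring_lug in the frame of housing above 0.0615 m and contact force between pick and ring above 0.1 N), for 0.1 s.
At the end, for the whole second after the job is handed in: The ring lies flat (within 0.1 rad) on the tray's floor, its centre within 40 mm of the tray's centre along each side, and the pick lies flat on the bench outside the tray; both are at rest (x of ring_mid in the frame of tray_in between -0.04 and 0.04 m and y of ring_mid in the frame of tray_in between -0.04 and 0.04 m and z of ring_mid in the frame of tray_in below 0.008 m and angle between the z axis of ring_mid and the z axis of tray_in, either way round below 0.1 rad and linear speed of each of ring, pick below 0.02 m/s and height (world z) of pick_grip below 0.0175 m and height (world z) of pick_tip below 0.025 m and horizontal distance between pick_grip and tray_in above 0.1 m); the robot touches nothing.
It fails at once if the fingers touch the ring while it sits in its groove (contact force between the fingers and ring above 0.5 N and z of ring_lug in the frame of housing below 0.057 m and horizontal distance between ring_mid and housing below 0.008 m).
It fails at once if a bystander is moved more than 30 mm (distance of any of can, offcut, wrench from where it was at the start of the episode above 0.03 m).
It also fails if it takes over 72 s, if anything falls off the work surface, if the arm or the gripper's body presses on something with over 40 N, if the wrist force passes 120 N, or if a joint passes its speed limit or range.

## Robot

A 6-joint arm with a two-finger parallel gripper is mounted at the origin on the work surface. World frame = base frame: x ahead of the robot, y to its left, z up, the work surface at z = 0. Lengths are in m, angles in degrees, forces in N, time in s.
With the tool pointing down it reaches from about 0.275 to 0.725 m from the base axis. Payload 15.9 kg.
Tool frame: the origin (TCP) lies on the mounting face of the last link; the fingertips stand ahead of it and the grasp point (between the pads) lies 155 mm ahead of it (r.nose_length is the z of the fingertips in the tool frame, in m); z points along the fingers, y is the direction in which the jaws open and shut (so a half turn about z gives the same grasp; the last joint's range is limited). The gripper opens to 85 mm and grips with 20 to 120 N. Pads are 22 mm wide; open, the fingers measure 114 mm over their backs; the gripper's body (76 mm by 85 mm) begins 54 mm behind the grasp point. The pads swing forward as they close: fully open they stand 13 mm farther back than shut.
Start: joints at [-74.026, 12.198, -1.971, 75.831, 0, 90], TCP at [0.138, -0.481, 0.405] pointing down, gripper open.
Joint ranges: [-170.91, 170.91], [-42.67, 98.43], [-65.05, 77.54], [-120.47, 116.71], [-90, 82.35], [-180, 180]. Speed limits (degrees/s): [108.29, 108.29, 136.94, 147.25, 180, 180].

## Interface

Orientations are given as [roll, pitch, yaw] about the fixed x, y, z axes, in that order (R = Rz(yaw) Ry(pitch) Rx(roll)).
In Python, from rig import r, eyes gives the robot as it stands.
- The arm moves only by the shell command python3 -m inch 'ROWS' [FORCE]. ROWS is JSON, a list that holds one entry, the list of rows, each a list of 7 numbers: the shift along the world's x, y, z in mm, then the turn, a rotation vector about the world's x, y, z in degrees, then the closure in counts, from 0 (fully open) to 255 (shut). A call has 1 to 10 rows; each row shifts and turns the commanded pose from where the row before left it; what a row does not reach is not made up. A row lasts 1/8 s, in which the tool goes at most 62.5 mm and 10.7 degrees, less where a joint would pass 70% of its speed; a pose out of reach is approached as far as the arm can. A call is refused whole if a number of a shift passes 62.5 or a number of a turn 10.7, either way. A call with a gripper value outside its range is refused whole. The fingers move at their own pace and stop on an object; FORCE is the grip in N (left out, the last holds). Time passes only in rows, so rows that do not move let the fingers close. It gives the time, the measured TCP pose, the force and the opening at its end, in the units of the state.
- r.state(): the state, without advancing time (a new reading comes with each control period).
- eyes.read_camera(name): name is "scene" or "top" or "wrist"; returns a dict with "image" (384x512x3 uint8, red, green, blue), "fx", "fy", "cx", "cy" (pixels), "k1" (the pictures are not rectified: a ray, as slopes to the right and down, at radius r is drawn at 1 + k1 r^2 times it, then the intrinsics apply), "eye" and "orientation" of the camera in the world; the wrist camera has in their place "tool_from_camera" (4x4, takes a point from camera to tool coordinates, whose origin is the TCP and whose axes are the flange's). Camera axes: x right, y up, looking along -z (the intrinsics and any distortion apply to the point x, -y, -z); pixel columns grow to the right and rows downward; lengths in m; the calibration is good to about 2 mm. A picture is of the moment at which its call begins: read the wrist's pose just before it. There is no depth.
- r.sign_off(): hands the job in, once; it reports no verdict.
Trained networks look in a picture, given as the dict that the camera call returned (one of the last four; its "shot" number tells which), for a name from the list of things; names that differ only in an ending like _2 or _b are one class to them, and where a whole thing is asked for, a point or a joint stands for the part that bears it (a point fixed in the world has none). Each returns a list of dicts, best first, with "confidence" (0 to 1); they miss things now and then, are a little off and sometimes report something else, mostly with a low value. They report only what shows in the picture. A call takes as long as a camera call. They do not tell look-alikes from the thing itself.
- eyes.boxes_of(picture, label): "centre" ([row, column] in pixels, amid what is visible of it).
- eyes.masks_of(picture, label): "pixels" (384x512 bool, what is visible of it) and "centre" ([row, column] in pixels, amid what is visible of it).
The state is a dict: "t": time; "q": joint angles; "dq": joint speeds; "joint_efforts": joint torques, N m; "tcp_pos": TCP position; "tcp_rot": TCP orientation; "wrist_force": force on the tool from outside, world axes, zero at the start; "moment": the same for the moment, N m; "width": finger opening in m.
Only numpy, scipy, OpenCV 4.12 (cv2) and the standard library are available. Lean on these libraries where they do the work, as an engineer would, in place of code of your own. Each camera call takes 0.05 s, during which the arm holds its last target.

## Working session

There is one attempt and no reset: what is moved stays moved. The work goes in short steps, Python scripts to look and compute and a shell command to move; the robot and the scene stay as the last step left them, time stands still between calls to the robot, and variables do not carry over. Pictures are saved under pics/ and viewed, and the job is handed in when it is done.

```bash
ls; mkdir -p pics; cat > h.py <<'E'
import numpy as np, cv2
from rig import r, eyes
from scipy.spatial.transform import Rotation as R
def snap(name,fn):
    st=r.state(); p=eyes.read_camera(name); cv2.imwrite('pics/'+fn,p['image'][:,:,::-1]); return st,p
E
python3 - <<'E'
from h import *
for n in ['scene','top','wrist']:
    st,p=snap(n,n+'0.png'); print(n,{k:v for k,v in p.items() if k!='image'})
print(st)
E
```

```text
pics
scene {'fx': 471.78686402577733, 'fy': 471.78686402577733, 'cx': 253.55770058755647, 'cy': 194.88054233739385, 'k1': -0.06427575705698273, 'eye': array([1.53201361, 0.3244564 , 1.21358758]), 'orientation': array([ 40.99426766,   0.62289992, 100.80220771]), 'shot': 1}
top {'fx': 381.03577074196176, 'fy': 381.03577074196176, 'cx': 254.98637794163412, 'cy': 192.24670020646346, 'k1': -0.029904719050801574, 'eye': array([0.40617715, 0.09234829, 1.08359515]), 'orientation': array([  7.66493564,   1.98921719, -90.9059435 ]), 'shot': 2}
wrist {'fx': 328.32820055100365, 'fy': 328.32820055100365, 'cx': 255.0991882222974, 'cy': 191.06579309888875, 'k1': 0.0010708238203647683, 'tool_from_camera': array([[-5.31824107e-04,  9.62293066e-01,  2.72014285e-01,
         6.94538530e-02],
       [ 9.99999759e-01,  6.33127749e-04, -2.84655874e-04,
        -2.06068596e-04],
       [-4.46142166e-04,  2.72014068e-01, -9.62293171e-01,
         3.13762309e-02],
       [ 0.00000000e+00,  0.00000000e+00,  0.00000000e+00,
         1.00000000e+00]]), 'shot': 3}
{'t': 0.1, 'q': array([-7.40257635e+01,  1.22196711e+01, -2.00244194e+00,  7.58321210e+01,
       -1.47596491e-03,  9.00002070e+01]), 'dq': array([-0.04364263, -0.23158346,  0.0758624 , -0.05717312, -0.04182006,
        0.02507593]), 'joint_efforts': array([-1.15247851e-03, -6.87246609e+01,  4.87806237e+01,  1.20391903e-02,
       -1.98875032e-04,  1.65132923e-05]), 'tcp_pos': array([ 0.13756271, -0.48056692,  0.404301  ]), 'tcp_rot': array([-1.79945766e+02,  1.47616019e-03,  1.59740309e+01]), 'wrist_force': array([ 0.59064187,  0.2401062 , -0.20309768]), 'moment': array([-0.00384569,  0.03165527, -0.02076924]), 'width': 0.08527970737448677}
```

View pics/scene0.png

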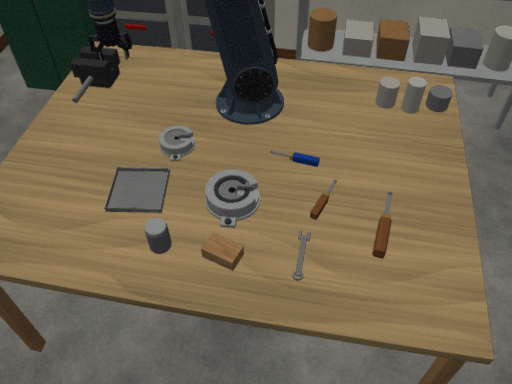

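View pics/top0.png

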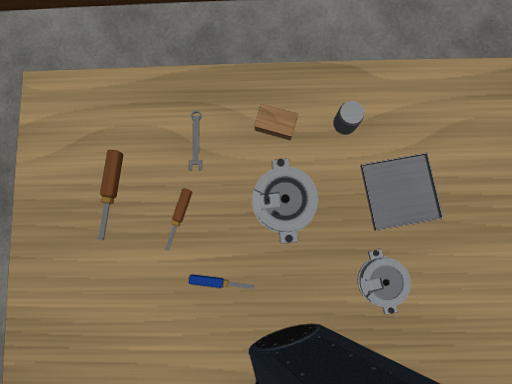

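```bash
cat >> h.py <<'E'
def cam_pose(p,st=None):
    if 'eye' in p:
        return R.from_euler('xyz',p['orientation'],degrees=True).as_matrix(), np.array(p['eye'])
    T=p['tool_from_camera']; Rt=R.from_euler('xyz',st['tcp_rot'],degrees=True).as_matrix()
    return Rt@T[:3,:3], Rt@T[:3,3]+st['tcp_pos']
def ray(p,rc,st=None):
    M,e=cam_pose(p,st); d=np.array([(rc[1]-p['cx'])/p['fx'],(rc[0]-p['cy'])/p['fy']])
    u=d.copy()
    for _ in range(20): u=d/(1+p['k1']*(u@u))
    return e, M@np.array([u[0],-u[1],-1.])
def at(p,rc,z,st=None):
    e,d=ray(p,rc,st); return (e+d*(z-e[2])/d[2])
def proj(p,X,st=None):
    M,e=cam_pose(p,st); c=M.T@(np.asarray(X)-e); u=np.array([c[0],-c[1]])/-c[2]; u=u*(1+p['k1']*(u@u))
    return np.array([u[1]*p['fy']+p['cy'],u[0]*p['fx']+p['cx']])
E
python3 - <<'E'
from h import *
hs={'housing':.028,'slot':.028,'ring_mid':.0535,'ring_lug':.0535,'pick_grip':.015,'pick_tip':.015,'tray_in':.003,'can':.05,'offcut':.02,'wrench':.004}
st,p=snap('top','t1.png')
for k,z in hs.items():
    print(k,[(np.round(b['centre']).tolist(),round(b['confidence'],2),np.round(at(p,b['centre'],z),3).tolist()) for b in eyes.boxes_of(p,k)])
E
```

```text
housing [([282.0, 382.0], 0.87, [0.298, -0.213, 0.028]), ([201.0, 285.0], 0.71, [0.521, 0.043, 0.028])]
slot [([202.0, 284.0], 0.84, [0.519, 0.047, 0.028]), ([277.0, 383.0], 0.73, [0.312, -0.215, 0.028])]
ring_mid [([184.0, 279.0], 0.95, [0.567, 0.06, 0.054])]
ring_lug [([183.0, 290.0], 0.88, [0.569, 0.03, 0.054])]
pick_grip [([208.0, 183.0], 0.85, [0.51, 0.333, 0.015]), ([184.0, 107.0], 0.67, [0.585, 0.554, 0.015]), ([280.0, 214.0], 0.6, [0.308, 0.243, 0.015])]
pick_tip [([210.0, 180.0], 0.59, [0.505, 0.342, 0.015]), ([283.0, 208.0], 0.58, [0.301, 0.262, 0.015])]
tray_in [([192.0, 400.0], 0.82, [0.546, -0.283, 0.003]), ([199.0, 287.0], 0.61, [0.53, 0.037, 0.003])]
can [([116.0, 347.0], 0.63, [0.756, -0.135, 0.05])]
offcut [([120.0, 271.0], 0.56, [0.758, 0.077, 0.02]), ([203.0, 283.0], 0.27, [0.517, 0.05, 0.02])]
wrench [([143.0, 195.0], 0.95, [0.701, 0.302, 0.004])]
```

```bash
python3 - <<'E'
from h import *
im=cv2.imread('pics/top0.png')
a=cv2.resize(im[150:250,235:335],None,fx=6,fy=6,interpolation=cv2.INTER_CUBIC);cv2.imwrite('pics/z1.png',a)
b=cv2.resize(im[180:260,150:230],None,fx=6,fy=6,interpolation=cv2.INTER_CUBIC);cv2.imwrite('pics/z2.png',b)
E
```

```text
(no output)
```

View pics/z1.png

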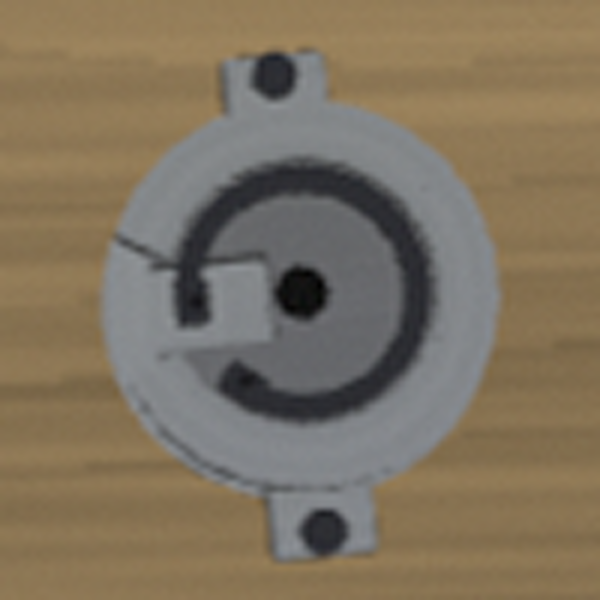

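View pics/z2.png

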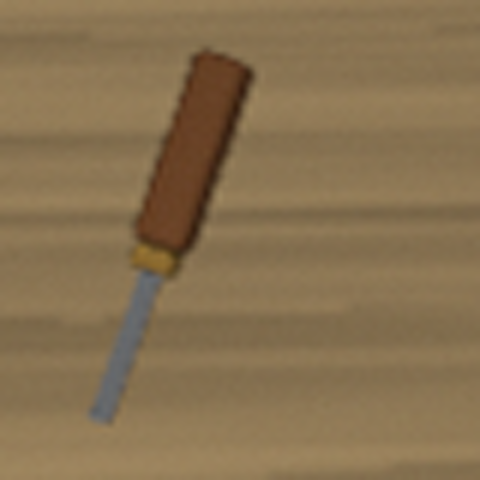

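```bash
python3 -m inch '[[[34,46,0,0,0,0,0],[34,46,0,0,0,0,0],[34,46,0,0,0,0,0],[34,46,0,0,0,0,0],[34,46,0,0,0,0,0],[34,46,0,0,0,0,0],[34,46,0,0,0,0,0],[34,46,0,0,0,0,0],[34,46,0,0,0,0,0],[34,46,0,0,0,0,0]]]'; python3 -m inch '[[[20,46,0,0,0,0,0],[10,30,0,0,0,0,0],[0,0,0,0,0,0,0]]]'; python3 - <<'E'
from h import *
st,p=snap('wrist','w1.png'); print(st['tcp_pos'],st['tcp_rot'],st['t'],st['q'],r.nose_length)
E
```

```text
t: 1.95
tcp_pos: [0.4784, -0.0188, 0.4049]
tcp_rot: [180.0, -0.0, 16.0]
wrist_force: [0.9, -1.4, 0.1]
width: 0.0849
t: 2.33
tcp_pos: [0.508, 0.0571, 0.4043]
tcp_rot: [-180.0, 0.0, 16.1]
wrist_force: [-1.0, -0.6, 1.4]
width: 0.0851
[0.5080407  0.05710881 0.40434771] [-1.79984561e+02  2.10788671e-02  1.61338330e+01] 2.325 [ 6.41044729e+00  1.35525399e+01 -2.99285755e-01  7.61715580e+01
  1.16572834e-02  1.70276615e+02] 0.1734
```

View pics/w1.png

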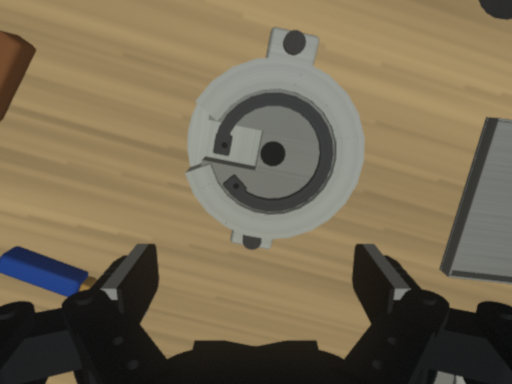

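```bash
python3 - <<'E'
from h import *
st=r.state(); p=eyes.read_camera('wrist')
m=eyes.masks_of(p,'ring_mid'); 
for k in m: print(k['confidence'],k['centre'],k['pixels'].sum())
px=m[0]['pixels']; v,u=np.nonzero(px)
P=np.array([at(p,(a,b),.057,st)[:2] for a,b in zip(v,u)])
from scipy.optimize import least_squares
rows=sorted(set(v)); 
# outer boundary: convex hull
h=cv2.convexHull(np.c_[u,v].astype(np.int32))[:,0]
H=np.array([at(p,(b,a),.057,st)[:2] for a,b in h])
f=least_squares(lambda c:np.hypot(*(H-c[:2]).T)-c[2],[.52,.04,.058],loss='soft_l1',f_scale=.001); print('circle',f.x,np.std(f.fun))
c=f.x[:2]
# angular histogram of ring coverage
a=np.degrees(np.arctan2(*(P-c).T[::-1])); hist,_=np.histogram(a,72,(-180,180)); print([(int(-180+5*i),int(n)) for i,n in enumerate(hist) if n<30 or 30<-180+5*i<180])
A=at(p,(42,293),.024,st);B=at(p,(242,252),.024,st); print(A,B,(A+B)/2,np.degrees(np.arctan2(*(A-B)[1::-1])),np.linalg.norm(A-B))
o=p['image'][:,:,::-1].copy(); o[px]=(0,0,255); cv2.imwrite('pics/m1.png',cv2.resize(o[20:260,170:380],None,fx=2.4,fy=2.4))
cv2.imwrite('pics/m1b.png',cv2.resize(p['image'][20:260,170:380,::-1],None,fx=2.4,fy=2.4,interpolation=cv2.INTER_CUBIC))
E
```

```text
0.74 [113.8, 292.1] 4248
circle [0.52876237 0.04506509 0.05791566] 0.00039709462729308246
[(35, 63), (40, 61), (45, 64), (50, 70), (55, 70), (60, 65), (65, 66), (70, 64), (75, 63), (80, 63), (85, 73), (90, 71), (95, 75), (100, 71), (105, 7), (110, 0), (115, 0), (120, 0), (125, 0), (130, 8), (135, 64), (140, 72), (145, 72), (150, 77), (155, 69), (160, 59), (165, 57), (170, 58), (175, 60)]
[0.63541585 0.05417557 0.024     ] [0.41962894 0.03445679 0.024     ] [0.5275224  0.04431618 0.024     ] 5.2212331655801805 0.21668599538210195
```

View pics/m1b.png

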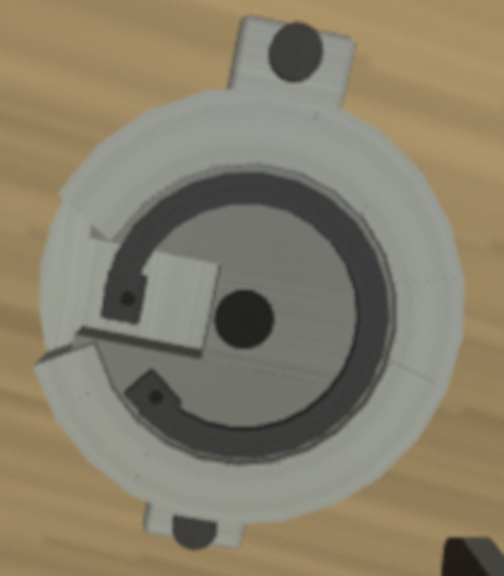

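```bash
python3 -m inch '[[[0,19,-4,0,0,10.2,0],[0,19,-4,0,0,10.2,0],[0,19,-4,0,0,10.2,0],[0,19,-4,0,0,10.2,0],[0,19,-4,0,0,10.2,0],[0,19,-4,0,0,10.2,0],[0,19,-4,0,0,10.2,0],[0,19,-4,0,0,10.2,0],[0,19,-4,0,0,10.2,0],[0,19,-4,0,0,10.2,0]]]'; python3 -m inch '[[[0,20,-4,0,0,10.2,0],[0,20,-4,0,0,10.2,0],[0,20,-4,0,0,10.2,0],[0,20,-4,0,0,10.2,0],[0,0,0,0,0,0,0]]]'; python3 - <<'E'
from h import *
st,p=snap('wrist','w2.png'); print(st['tcp_pos'],st['tcp_rot'],st['t'],st['q'])
m=eyes.masks_of(p,'pick_grip')
for k in m:
    print(k['confidence'],k['centre'],k['pixels'].sum(),at(p,k['centre'],.015,st))
E
```

```text
t: 3.72
tcp_pos: [0.5078, 0.2447, 0.3648]
tcp_rot: [180.0, 0.0, 118.2]
wrist_force: [-0.5, 0.5, -0.0]
width: 0.085
t: 4.35
tcp_pos: [0.5077, 0.3251, 0.3484]
tcp_rot: [-180.0, -0.0, 158.8]
wrist_force: [0.2, 0.0, -0.2]
width: 0.0855
[0.50773392 0.32508397 0.34841388] [-1.79975780e+02 -1.65690101e-02  1.58773246e+02] 4.35 [ 3.26302032e+01  2.53288241e+01  8.18930443e+00  7.28898114e+01
 -9.04614872e-04  5.38569537e+01]
0.92 [5.0, 38.9] 465 [0.31054332 0.211047   0.015     ]
0.85 [157.9, 267.1] 4193 [0.4976445  0.34120662 0.015     ]
0.62 [153.1, 498.7] 7033 [0.5711508  0.54250938 0.015     ]
0.44 [293.0, 30.2] 648 [0.54155836 0.05909788 0.015     ]
```

View pics/w2.png

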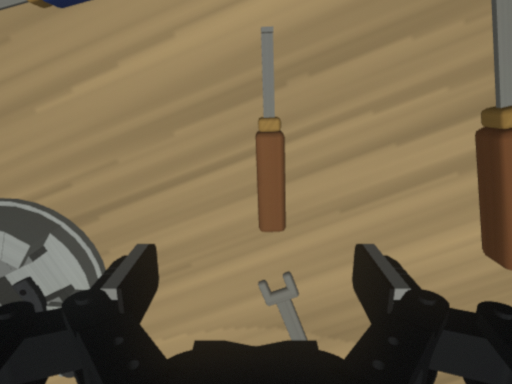

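```bash
python3 - <<'E'
from h import *
st=r.state(); p=eyes.read_camera('wrist')
im=p['image'][:,:,::-1]; cv2.imwrite('pics/z3.png',cv2.resize(im[20:240,225:315],None,fx=3.6,fy=2.7*1,interpolation=cv2.INTER_CUBIC) if 0 else cv2.resize(im[20:240,225:315],None,fx=2.7,fy=2.7,interpolation=cv2.INTER_CUBIC))
tip=at(p,(28,267),.022,st); blade0=at(p,(116,269),.017,st); rear=at(p,(230,272.5),.015,st); front=at(p,(131.5,270),.03,st)
print(tip,blade0,front,rear,np.linalg.norm((front-rear)[:2]),np.linalg.norm((tip-rear)[:2]))
d=(tip-rear)[:2]; print(np.degrees(np.arctan2(d[1],d[0])), 'grip',rear[:2]+d/np.linalg.norm(d)*.0475, tip[:2]-d/np.linalg.norm(d)*.1325)
for c in (255,257,284,287): print(at(p,(180,c),.03,st))
E
```

```text
[0.39621165 0.37901296 0.022     ] [0.46293439 0.35559597 0.017     ] [0.4746579  0.35149536 0.03      ] [0.56746315 0.31961848 0.015     ] 0.09812721679243254 0.18125888065571566
160.8721208250168 grip [0.52258564 0.33518317] [0.52139627 0.33559567]
[0.51013121 0.32356262 0.03      ]
[0.5107922  0.32524079 0.03      ]
[0.51971545 0.34789574 0.03      ]
[0.52070691 0.3504129  0.03      ]
```

View pics/z3.png

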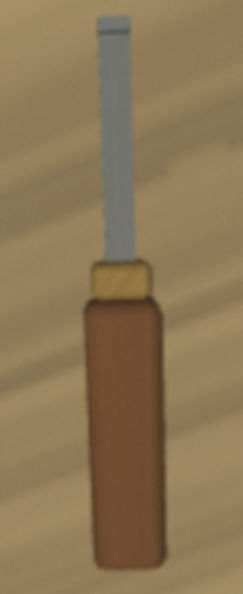

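```bash
python3 -m inch '[[[14,10,-20,0,0,1.9,0],[0,0,-45,0,0,0,0],[0,0,-45,0,0,0,0],[0,0,-30,0,0,0,0],[0,0,-18,0,0,0,0],[0,0,-11,0,0,0,0],[0,0,0,0,0,0,0]]]'; python3 -m inch '[[[0,0,0,0,0,0,255],[0,0,0,0,0,0,255],[0,0,0,0,0,0,255],[0,0,0,0,0,0,255],[0,0,0,0,0,0,255],[0,0,0,0,0,0,255]]]' 70
```

```text
t: 5.38
tcp_pos: [0.5217, 0.3348, 0.1796]
tcp_rot: [-180.0, -0.0, 160.6]
wrist_force: [0.6, 0.1, -0.1]
width: 0.0854
t: 6.12
tcp_pos: [0.5218, 0.3355, 0.1803]
tcp_rot: [180.0, 0.0, 160.7]
wrist_force: [-0.9, -0.9, 6.7]
width: 0.025
```

```bash
python3 -m inch '[[[0,0,20,0,0,0,255],[0,0,40,0,0,0,255],[-1,-4,0,0,0,10.4,255],[-1,-4,0,0,0,10.4,255],[-1,-4,0,0,0,10.4,255],[-1,-4,0,0,0,10.4,255],[-1,-4,0,0,0,10.4,255],[-1,-4,0,0,0,10.4,255],[-1,-4,0,0,0,10.4,255],[-2,-4,0,0,0,10.4,255]]]'; python3 -m inch '[[[-2,-4,0,0,0,10.4,255],[-2,-4,0,0,0,10.4,255],[-2,-4,0,0,0,10.4,255],[0,0,0,0,0,0,255],[0,0,0,0,0,0,255]]]'; python3 - <<'E'
from h import *
st,p=snap('wrist','w3.png'); print(st['tcp_pos'],st['tcp_rot'],st['t'],st['q'],st['width'])
M=R.from_euler('xyz',st['tcp_rot'],degrees=True).as_matrix()
for x in (.1325,.1285,.06,.0475):
  X=st['tcp_pos']+M@[x,0,.165]; print(x,X,proj(p,X,st))
E
```

```text
t: 7.38
tcp_pos: [0.5125, 0.3031, 0.2395]
tcp_rot: [180.0, -0.0, -115.8]
wrist_force: [-0.7, -0.1, -1.9]
width: 0.0248
t: 8.0
tcp_pos: [0.5066, 0.2914, 0.2397]
tcp_rot: [-180.0, 0.0, -85.2]
wrist_force: [-0.4, -0.7, -1.9]
width: 0.0246
[0.50663287 0.29143683 0.23970063] [-1.79999403e+02  2.77453178e-03 -8.51736984e+01] 8.0 [ 2.99087989e+01  2.66257483e+01 -6.04649096e+00  5.73260437e+01
  2.25973757e-03 -6.49175026e+01] 0.024555945335731334
0.1325 [0.51778183 0.15941474 0.07469421] [-97.2364461  256.03861949]
0.1285 [0.51744529 0.16340055 0.07469441] [-83.15648284 256.0356537 ]
0.06 [0.51168203 0.23165768 0.07469772] [121.29561996 255.99297624]
0.0475 [0.51063034 0.24411336 0.07469833] [152.4456818  255.98653792]
```

View pics/w3.png

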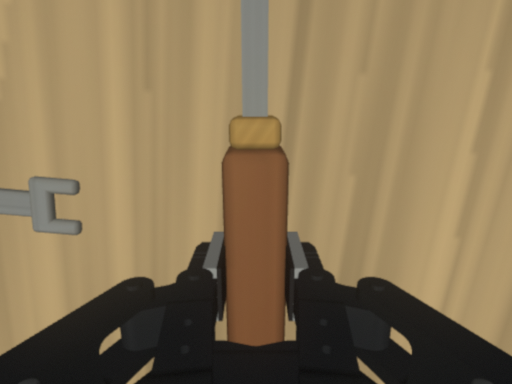

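```bash
python3 - <<'E'
from h import *
st,p=snap('top','t3.png'); st2,q=snap('scene','s3.png')
M=R.from_euler('xyz',st['tcp_rot'],degrees=True).as_matrix()
X=st['tcp_pos']+M@[.1325,0,.165]
for n,k in (('t3',p),('s3',q)):
  a=k['image'][:,:,::-1].copy(); v,u=proj(k,X); v,u=int(v),int(u); print(n,v,u, proj(k,X))
  c=a[v-50:v+50,u-50:u+50]; c=cv2.resize(c,None,fx=6,fy=6,interpolation=cv2.INTER_CUBIC); cv2.circle(c,(300,300),4,(0,0,255),1); cv2.imwrite('pics/%sz.png'%n,c)
E
```

```text
t3 201 242 [201.67805935 242.32109957]
s3 186 265 [186.15365273 265.97514223]
```

View pics/t3z.png

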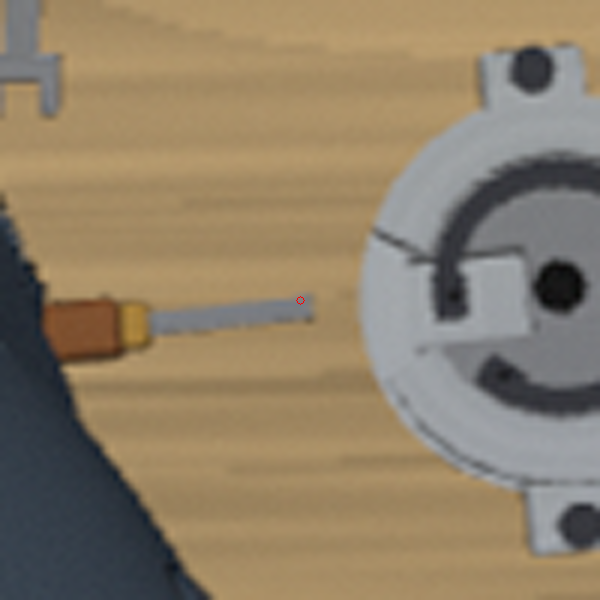

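View pics/s3z.png

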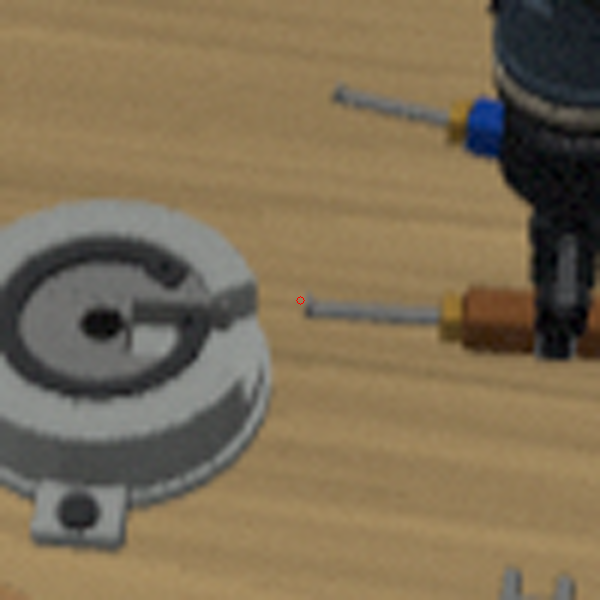

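```bash
python3 - <<'E'
from h import *
st,p=snap('top','t4.png'); st2,q=snap('scene','s4.png')
M=R.from_euler('xyz',st['tcp_rot'],degrees=True).as_matrix()
tip=st['tcp_pos']+M@[.1325,0,.165]; fe=st['tcp_pos']+M@[.06,0,.165]; hf=st['tcp_pos']+M@[.0475,0,.18]
c=np.array([.5288,.0451,0]); th=np.radians(5.2); ex=np.array([np.cos(th),np.sin(th),0]); ey=np.array([-np.sin(th),np.cos(th),0]);ez=np.array([0,0,1])
for n,k,b in (('t4',p,(150,200)),('s4',q,(130,180))):
  a=k['image'][:,:,::-1].copy()[b[0]:b[0]+100,b[1]:b[1]+130]; a=cv2.resize(a,None,fx=6,fy=6,interpolation=cv2.INTER_CUBIC)
  def d(X,col):
    v,u=proj(k,X); cv2.circle(a,(int((u-b[1]+.5)*6),int((v-b[0]+.5)*6)),2,col,-1)
  for t in np.linspace(0,2*np.pi,60): d(c+.058*(ex*np.cos(t)+ey*np.sin(t))+ez*.057,(0,0,255)); d(c+.087*(ex*np.cos(t)+ey*np.sin(t))+ez*.057,(0,255,0))
  for x,y in ((-.01,.042),(.01,.042),(.01,.058),(-.01,.058)): d(c+ex*x+ey*y+ez*.057,(0,255,255))
  for x,y in ((-.02,.014),(.02,.014),(.02,.058),(-.02,.058),(.032,.088),(-.032,.088)): d(c+ex*x+ey*y+ez*.028,(255,0,255))
  for X in (tip,fe): d(X,(255,0,0))
  cv2.imwrite('pics/%sz.png'%n,a)
E
```

```text
(no output)
```

View pics/t4z.png

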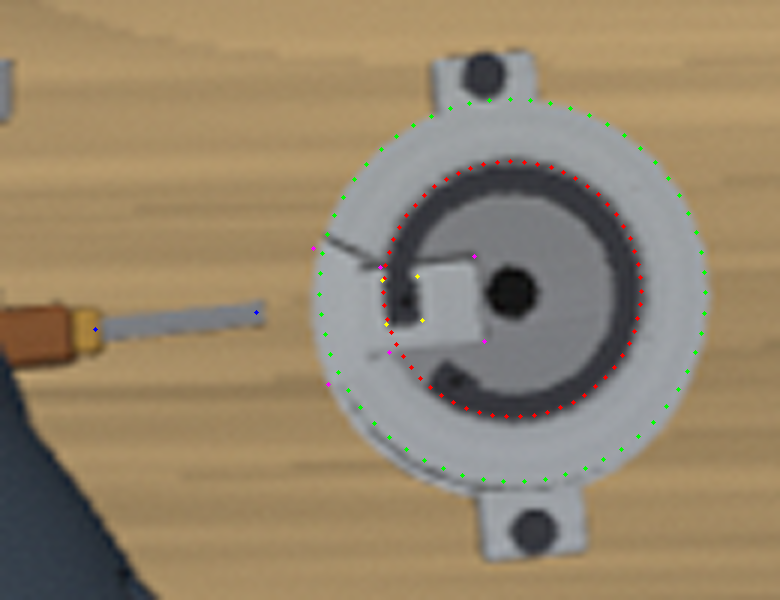

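View pics/s4z.png

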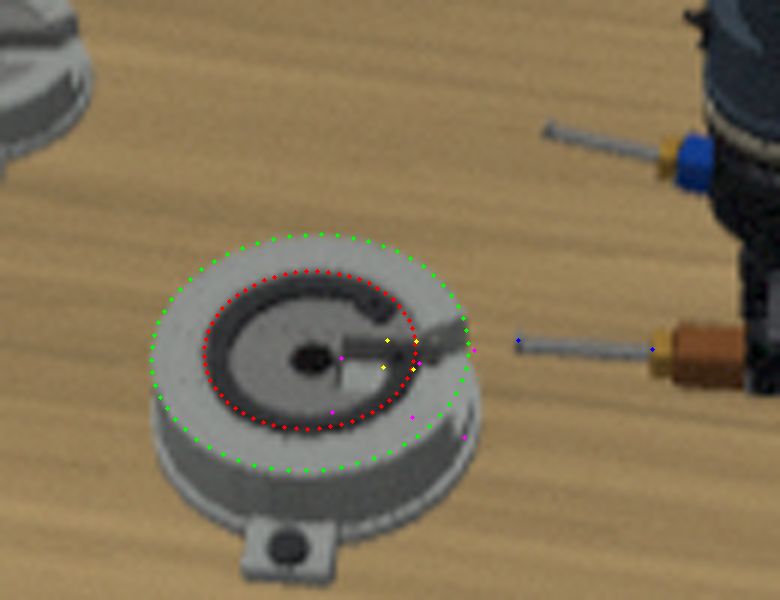

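```bash
python3 -m inch '[[[0,0,-20,0,0,0.4,255],[0,0,-18,0,0,0,255],[0,0,0,0,0,0,255],[1.4,-15.7,0,0,0,0,255],[1.4,-15.7,0,0,0,0,255],[1.4,-15.7,0,0,0,0,255]]]'; python3 -m inch '[[[1.4,-15.7,0,0,0,0,255],[1.4,-15.7,0,0,0,0,255],[0,0,0,0,0,0,255],[0,0,0,0,0,0,255]]]'; python3 - <<'E'
from h import *
st,p=snap('top','t5.png'); st2,q=snap('scene','s5.png')
cv2.imwrite('pics/t5z.png',cv2.resize(p['image'][150:250,200:330,::-1],None,fx=6,fy=6,interpolation=cv2.INTER_CUBIC))
cv2.imwrite('pics/s5z.png',cv2.resize(q['image'][130:230,180:310,::-1],None,fx=6,fy=6,interpolation=cv2.INTER_CUBIC))
E
```

```text
t: 9.0
tcp_pos: [0.5111, 0.2429, 0.2023]
tcp_rot: [-180.0, 0.0, -84.6]
wrist_force: [1.0, 0.3, -1.8]
width: 0.0245
t: 9.5
tcp_pos: [0.5137, 0.2128, 0.2018]
tcp_rot: [-180.0, 0.0, -84.5]
wrist_force: [-0.6, 0.1, -1.6]
width: 0.0249
```

View pics/t5z.png

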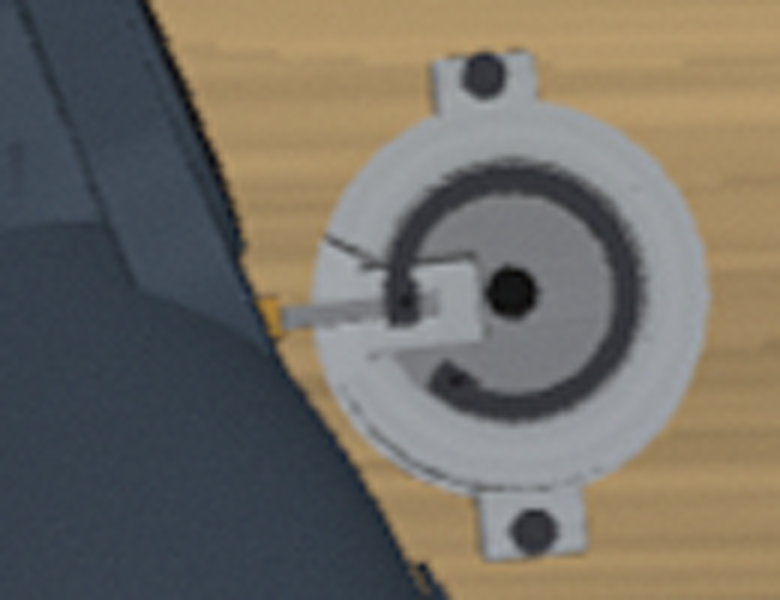

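View pics/s5z.png

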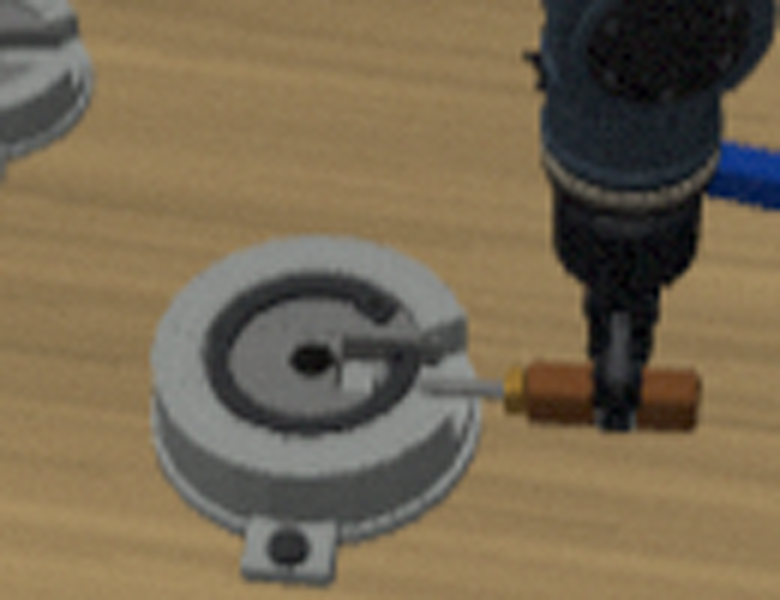

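```bash
python3 -m inch '[[[0,0,6,0,0,0,255],[0,0,6,0,0,0,255],[0,0,4,0,0,0,255],[0,0,4,0,0,0,255],[0,0,4,0,0,0,255],[0,0,4,0,0,0,255],[0,0,4,0,0,0,255],[0,0,0,0,0,0,255],[0,0,0,0,0,0,255]]]'; python3 - <<'E'
from h import *
st,p=snap('top','t6.png'); st2,q=snap('scene','s6.png')
cv2.imwrite('pics/t6z.png',cv2.resize(p['image'][150:250,200:330,::-1],None,fx=6,fy=6,interpolation=cv2.INTER_CUBIC))
cv2.imwrite('pics/s6z.png',cv2.resize(q['image'][130:230,180:310,::-1],None,fx=6,fy=6,interpolation=cv2.INTER_CUBIC))
E
```

```text
t: 10.72
tcp_pos: [0.5136, 0.2128, 0.2336]
tcp_rot: [180.0, 0.0, -84.5]
wrist_force: [0.9, 1.0, -2.7]
width: 0.0245
```

View pics/t6z.png

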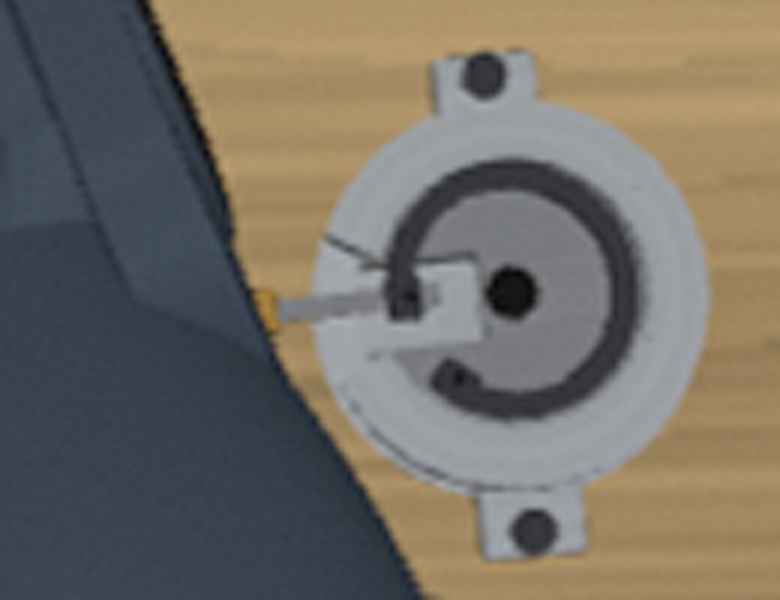

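View pics/s6z.png

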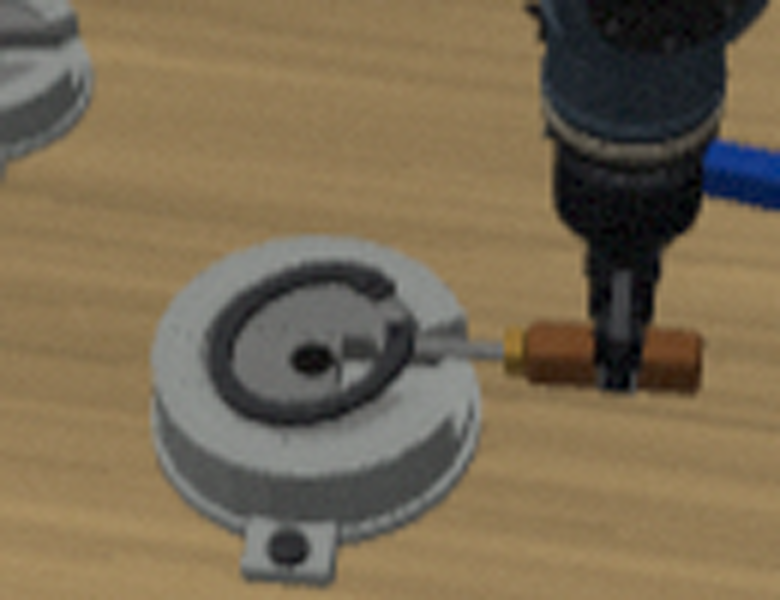

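```bash
python3 -m inch '[[[0,0,2,0,0,0,255],[-0.4,4,0,0,0,0,255],[-0.4,4,0,0,0,0,255],[-0.4,4,0,0,0,0,255],[-0.4,4,0,0,0,0,255],[-0.4,4,0,0,0,0,255],[0,0,0,0,0,0,255]]]'; python3 - <<'E'
from h import *
st,p=snap('top','t7.png'); st2,q=snap('scene','s7.png')
cv2.imwrite('pics/t7z.png',cv2.resize(p['image'][150:250,200:330,::-1],None,fx=6,fy=6,interpolation=cv2.INTER_CUBIC))
cv2.imwrite('pics/s7z.png',cv2.resize(q['image'][130:230,180:310,::-1],None,fx=6,fy=6,interpolation=cv2.INTER_CUBIC))
E
```

```text
t: 11.7
tcp_pos: [0.5116, 0.2332, 0.2357]
tcp_rot: [-180.0, 0.0, -84.5]
wrist_force: [-0.3, 0.6, -2.8]
width: 0.0248
```

View pics/t7z.png

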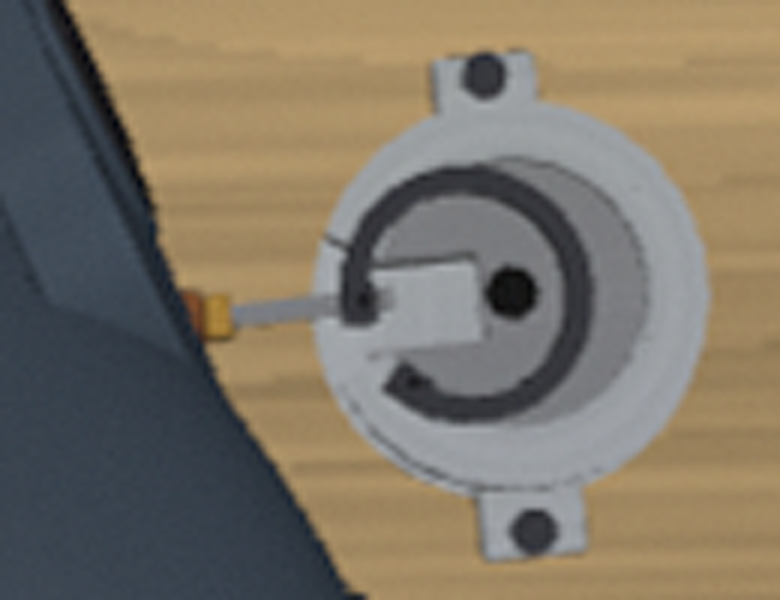

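View pics/s7z.png

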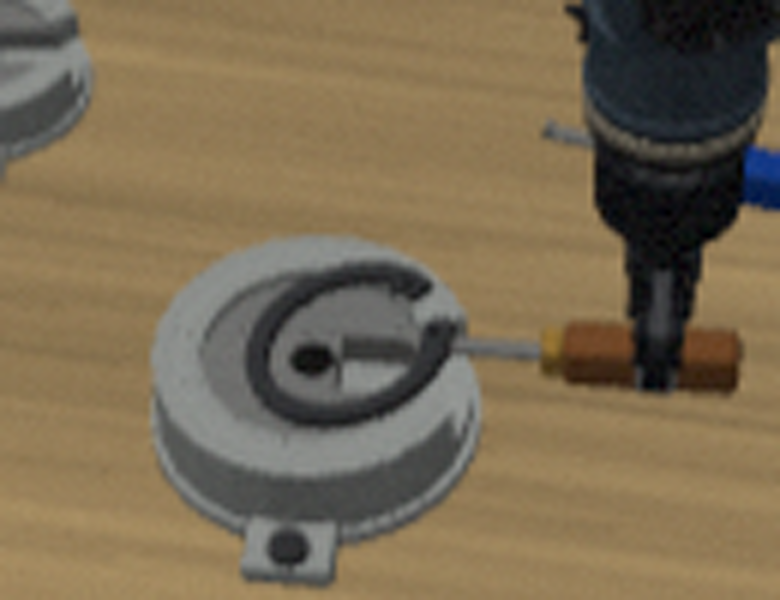

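```bash
python3 -m inch '[[[0,0,-4,0,0,0,255],[0,0,-4,0,0,0,255],[0,0,-4,0,0,0,255],[0,0,-4,0,0,0,255],[0,0,-5,0,0,0,255],[0,0,-5,0,0,0,255],[0,0,-6,0,0,0,255],[0,0,0,0,0,0,255]]]'; python3 - <<'E'
from h import *
st2,q=snap('scene','s8.png')
cv2.imwrite('pics/s8z.png',cv2.resize(q['image'][130:230,180:310,::-1],None,fx=6,fy=6,interpolation=cv2.INTER_CUBIC))
E
```

```text
t: 12.8
tcp_pos: [0.5114, 0.2327, 0.2031]
tcp_rot: [180.0, -0.0, -84.5]
wrist_force: [0.2, -0.4, -2.1]
width: 0.0247
```

View pics/s8z.png

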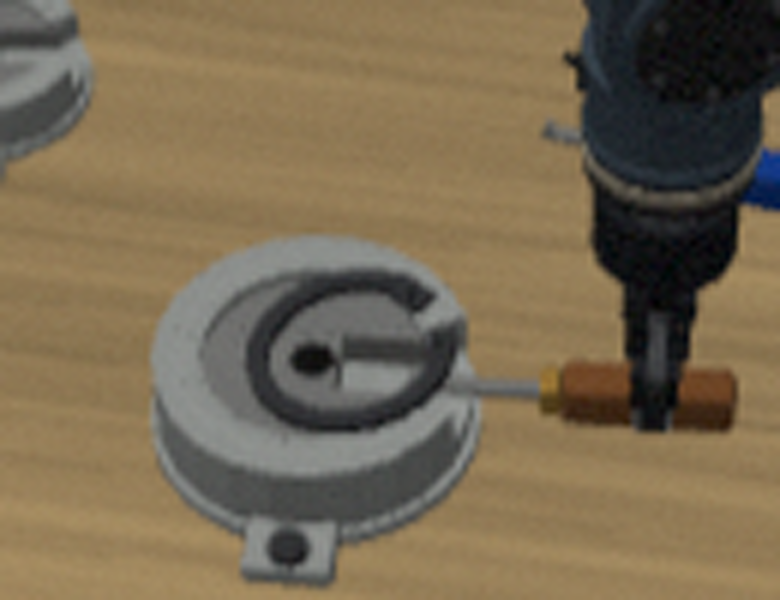

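```bash
python3 -m inch '[[[-1,10,0,0,0,0,255],[-2,20,0,0,0,0,255],[-3,30,0,0,0,0,255],[-3,35,0,0,0,0,255],[0,0,-8,0,0,0,255],[0,0,-8,0,0,0,255],[0,0,-6,0,0,0,255],[0,0,0,0,0,0,255]]]'
```

```text
t: 13.85
tcp_pos: [0.5025, 0.3273, 0.1812]
tcp_rot: [180.0, -0.0, -84.6]
wrist_force: [-0.2, -0.7, -1.9]
width: 0.0244
```

```bash
python3 -m inch '[[[0,0,-1,0,0,0,255],[0,0,0,0,0,0,255],[0,0,0,0,0,0,120],[0,0,0,0,0,0,120],[0,0,0,0,0,0,120],[0,0,0,0,0,0,120]]]'; python3 -m inch '[[[0,0,20,0,0,0,120],[0,0,40,0,0,0,120],[0,0,60,0,0,0,120],[0,0,0,0,0,0,120]]]'; python3 - <<'E'
from h import *
st,p=snap('wrist','w9.png'); print(st['tcp_pos'],st['tcp_rot'],st['q'])
E
```

```text
t: 14.6
tcp_pos: [0.5026, 0.3279, 0.1807]
tcp_rot: [-180.0, 0.0, -84.5]
wrist_force: [-0.4, 0.1, 0.0]
width: 0.0453
t: 15.1
tcp_pos: [0.5037, 0.3285, 0.3055]
tcp_rot: [-179.6, 0.2, -84.5]
wrist_force: [-0.1, -0.1, 0.4]
width: 0.0452
[0.50365965 0.32853951 0.30550813] [-179.61760826    0.20017401  -84.52184371] [ 3.31166093e+01  2.58305048e+01  2.68174379e+00  6.64196229e+01
 -5.83161250e-05 -6.23608793e+01]
```

View pics/w9.png

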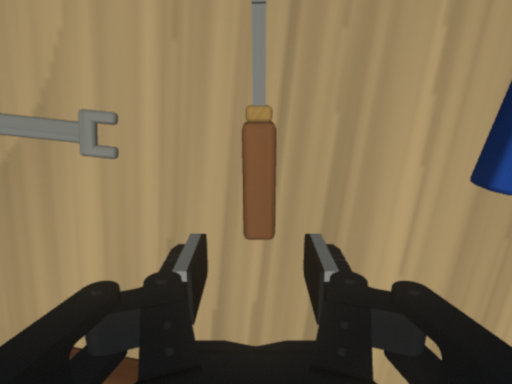

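```bash
python3 -m inch '[[[1,-25,10,0,0,-10,120],[1,-25,10,0,0,-10,120],[1,-25,10,0,0,-10,120],[1,-25,10,0,0,-10,120],[2,-25,10,0,0,-10,120],[2,-25,5,0,0,-10,120],[2,-25,0,0,0,-10,120],[2,-25,0,0,0,-10,120],[2,-25,0,0,0,-10,120],[0,0,0,0,0,0,120]]]'; python3 - <<'E'
from h import *
st,p=snap('wrist','w10.png'); print(st['tcp_pos'],st['tcp_rot'],st['q'])
m=eyes.masks_of(p,'ring_mid'); print([(k['confidence'],k['centre'],k['pixels'].sum()) for k in m])
for k in m:
  v,u=np.nonzero(k['pixels']); h=cv2.convexHull(np.c_[u,v].astype(np.int32))[:,0]
  H=np.array([at(p,(b,a),.0595,st)[:2] for a,b in h])
  from scipy.optimize import least_squares
  f=least_squares(lambda c:np.hypot(*(H-c[:2]).T)-c[2],[.52,.06,.058],loss='soft_l1',f_scale=.001); print('circle',f.x,np.std(f.fun))
print([(b['confidence'],b['centre'],at(p,b['centre'],.064,st)) for b in eyes.boxes_of(p,'ring_lug')])
cv2.imwrite('pics/w10z.png',cv2.resize(p['image'][:280,100:400,::-1],None,fx=2,fy=2,interpolation=cv2.INTER_CUBIC))
E
```

```text
t: 16.4
tcp_pos: [0.5165, 0.1016, 0.3547]
tcp_rot: [-180.0, -0.1, -174.7]
wrist_force: [1.3, -0.4, -1.2]
width: 0.0452
[0.51645933 0.10157386 0.35467654] [-1.79979069e+02 -9.91778818e-02 -1.74693000e+02] [ 1.11294590e+01  1.61453067e+01 -4.09412422e+00  6.98613587e+01
 -1.07622236e-02  5.82245053e+00]
[(0.93, [155.1, 240.5], np.int64(5618))]
circle [0.52778231 0.06867054 0.05881749] 0.0008300343420313885
[(0.8, [159.1, 244.4], array([0.49515586, 0.0910603 , 0.064     ]))]
```

View pics/w10z.png

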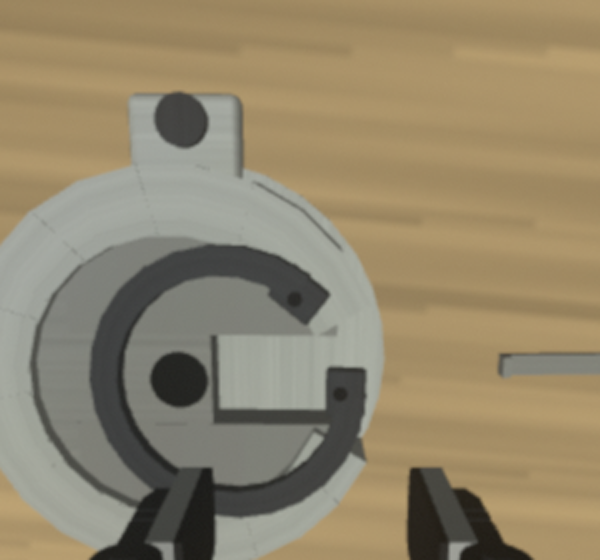

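```bash
python3 - <<'E'
from h import *
st=r.state(); p=eyes.read_camera('wrist')
# zoom coords (x,y)-> row,col ; lug corners
for x,y in ((340,394),(327,368),(365,368),(329,410),(366,410)):
    print((x,y),at(p,(y/2,100+x/2),.063,st))
T=eyes.read_camera('top')
# tray corners from t0: view
cv2.imwrite('pics/t11z.png',cv2.resize(T['image'][140:240,345:455,::-1],None,fx=6,fy=6,interpolation=cv2.INTER_CUBIC))
M=eyes.masks_of(T,'tray_in'); 
for m in M:
  v,u=np.nonzero(m['pixels']); rc=cv2.minAreaRect(np.c_[u,v].astype(np.float32)); print(m['confidence'],m['centre'],rc,at(T,m['centre'],.01)); 
E
```

```text
(340, 394) [0.52533672 0.11671459 0.063     ]
(327, 368) [0.51477409 0.11018176 0.063     ]
(365, 368) [0.51325472 0.12570219 0.063     ]
(329, 410) [0.53272996 0.11290574 0.063     ]
(366, 410) [0.53122306 0.12829532 0.063     ]
0.98 [188.2, 399.5] ((400.42901611328125, 191.001953125), (70.44049072265625, 69.74415588378906), 77.125) [ 0.55448753 -0.28102863  0.01      ]
```

View pics/t11z.png

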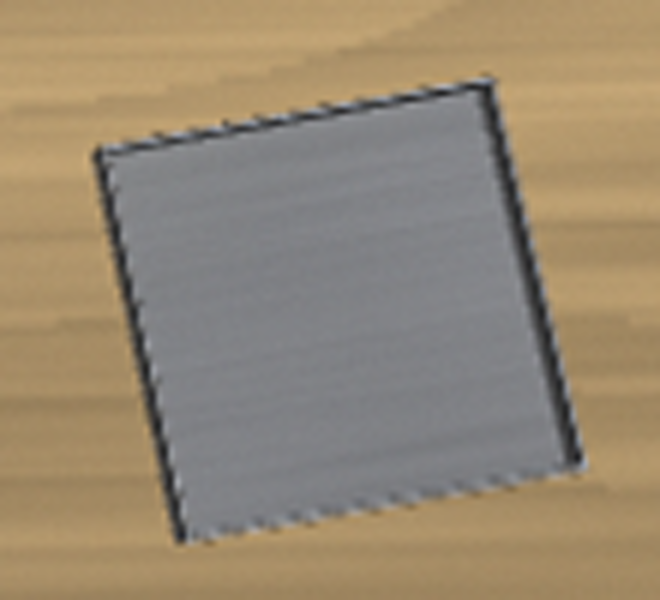

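```bash
python3 -m inch '[[[7.5,17.4,0,0,0,0,150],[0,0,-40,0,0,0,150],[0,0,-40,0,0,0,150],[0,0,-15,0,0,0,150],[0,0,0,0,0,0,150]]]'; python3 - <<'E'
from h import *
st,p=snap('wrist','w12.png'); print(st['tcp_pos'],st['tcp_rot'],st['width'])
st2,q=snap('scene','s12.png')
cv2.imwrite('pics/s12z.png',cv2.resize(q['image'][130:230,180:310,::-1],None,fx=6,fy=6,interpolation=cv2.INTER_CUBIC))
E
```

```text
t: 17.32
tcp_pos: [0.5241, 0.1207, 0.2605]
tcp_rot: [-180.0, -0.1, -174.5]
wrist_force: [0.2, -0.4, 0.5]
width: 0.0354
[0.5241248  0.12072227 0.26052866] [-1.79993245e+02 -6.21325912e-02 -1.74489508e+02] 0.03536287883837968
```

View pics/w12.png

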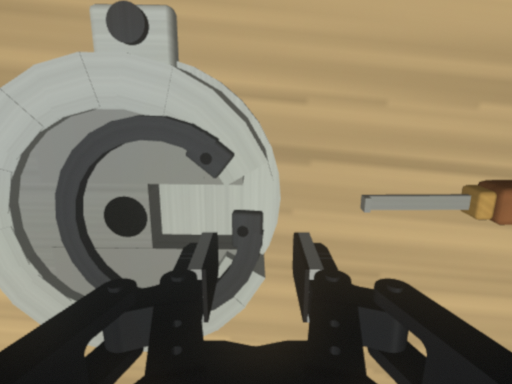

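View pics/s12z.png

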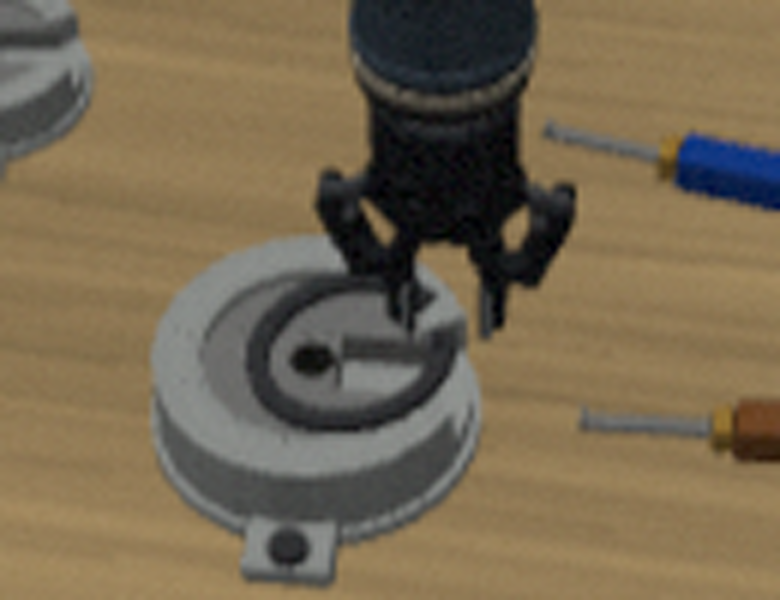

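```bash
python3 - <<'E'
from h import *
st=r.state(); p=eyes.read_camera('wrist')
for rc in ((231,243),(211,233),(211,262.5),(235,233),(235,262)): print(rc,at(p,rc,.064,st))
print(proj(p,[.524,.119,.064],st), st['tcp_pos'])
E
```

```text
(231, 243) [0.52683357 0.11437992 0.064     ]
(211, 233) [0.51580968 0.10804967 0.064     ]
(211, 262.5) [0.51430256 0.12381997 0.064     ]
(235, 233) [0.52971265 0.10911889 0.064     ]
(235, 262) [0.5281989  0.12495937 0.064     ]
[226.94419103 251.89342468] [0.52470988 0.12059743 0.26204006]
```

```bash
python3 -m inch '[[[1,-3.5,0,0,0,0,150],[0,0,-15,0,0,0,150],[0,0,-12,0,0,0,150],[0,0,-8,0,0,0,150],[0,0,0,0,0,0,150]]]'; python3 -m inch '[[[0,0,0,0,0,0,255],[0,0,0,0,0,0,255],[0,0,0,0,0,0,255],[0,0,0,0,0,0,255],[0,0,0,0,0,0,255]]]' 80; python3 - <<'E'
from h import *
st2,q=snap('scene','s13.png')
cv2.imwrite('pics/s13z.png',cv2.resize(q['image'][130:230,180:310,::-1],None,fx=6,fy=6,interpolation=cv2.INTER_CUBIC))
E
```

```text
t: 18.1
tcp_pos: [0.5247, 0.1167, 0.2248]
tcp_rot: [-180.0, -0.1, -174.5]
wrist_force: [0.2, -0.3, 0.6]
width: 0.0354
t: 18.73
tcp_pos: [0.5252, 0.1168, 0.2259]
tcp_rot: [180.0, 0.0, -174.5]
wrist_force: [0.5, -0.2, 1.0]
width: 0.0139
```

View pics/s13z.png

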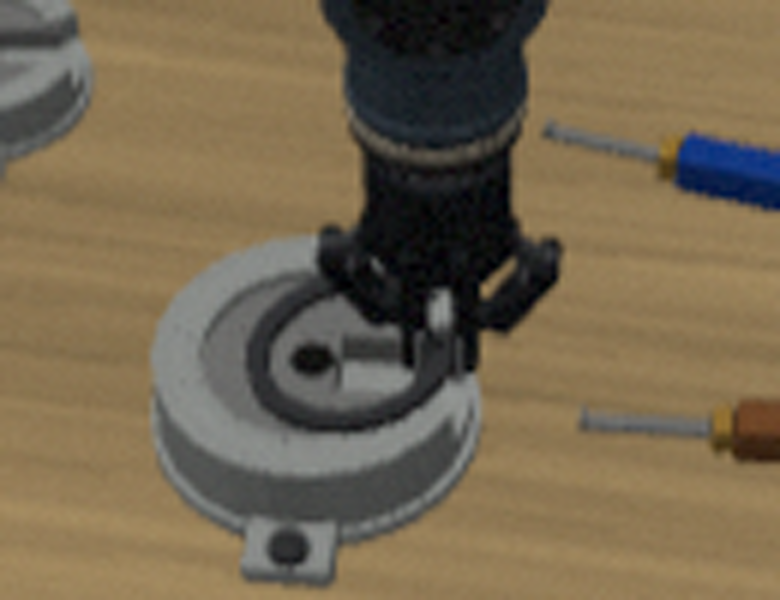

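```bash
python3 -m inch '[[[0,0,5,0,0,0,255],[0,0,15,0,0,0,255],[0,0,30,0,0,0,255],[0,0,30,0,0,0,255],[0,0,0,0,0,0,255]]]'; python3 - <<'E'
from h import *
st,p=snap('wrist','w14.png'); print(st['tcp_pos'],st['tcp_rot'],st['width'])
st2,q=snap('scene','s14.png')
cv2.imwrite('pics/s14z.png',cv2.resize(q['image'][130:230,180:310,::-1],None,fx=6,fy=6,interpolation=cv2.INTER_CUBIC))
E
```

```text
t: 19.4
tcp_pos: [0.5258, 0.1169, 0.3086]
tcp_rot: [180.0, 0.3, -174.5]
wrist_force: [0.5, 0.4, -2.3]
width: 0.0138
[0.52580987 0.11688519 0.30862941] [ 179.9658941     0.25058405 -174.52652042] 0.01379090816368029
```

View pics/w14.png

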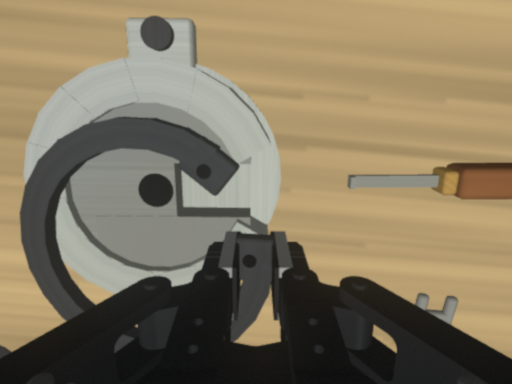

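View pics/s14z.png

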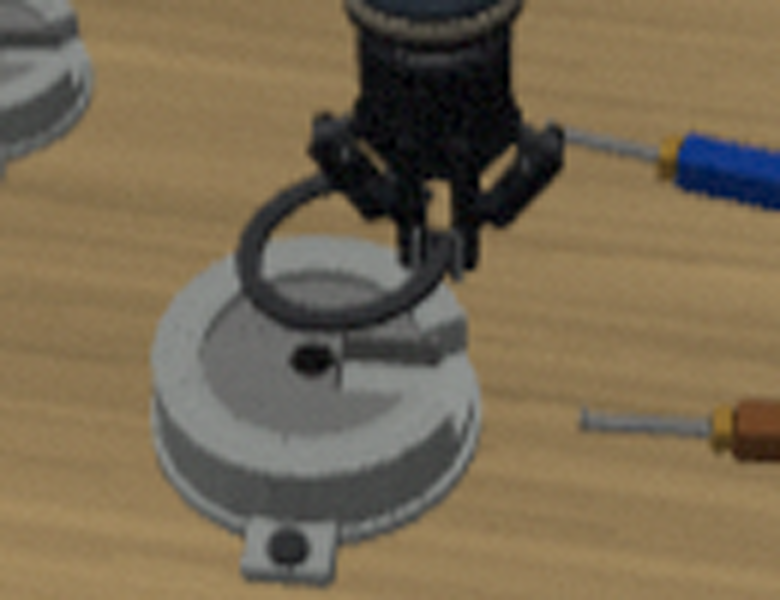

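```bash
python3 -m inch '[[[2,-44.5,0,0,0,0,255],[2,-44.5,0,0,0,0,255],[2,-44.5,0,0,0,0,255],[2,-44.5,0,0,0,0,255],[2,-44.5,0,0,0,0,255],[2,-44.5,0,0,0,0,255],[2,-44.5,0,0,0,0,255],[2,-44.5,0,0,0,0,255],[0,0,0,0,0,0,255],[0,0,0,0,0,0,255]]]'; python3 - <<'E'
from h import *
st,p=snap('wrist','w15.png'); print(st['tcp_pos'],st['tcp_rot'],st['width'])
m=eyes.masks_of(p,'tray_in'); print([(k['confidence'],k['centre'],at(p,k['centre'],.003,st)) for k in m])
E
```

```text
t: 20.75
tcp_pos: [0.5408, -0.239, 0.3047]
tcp_rot: [179.9, -0.1, -174.5]
wrist_force: [0.2, 0.2, -2.6]
width: 0.0143
[ 0.54075652 -0.23897135  0.30474762] [ 1.79933970e+02 -8.42577439e-02 -1.74545792e+02] 0.014282673248638125
[(0.7, [177.9, 188.8], array([ 0.54201415, -0.29472712,  0.003     ]))]
```

View pics/w15.png

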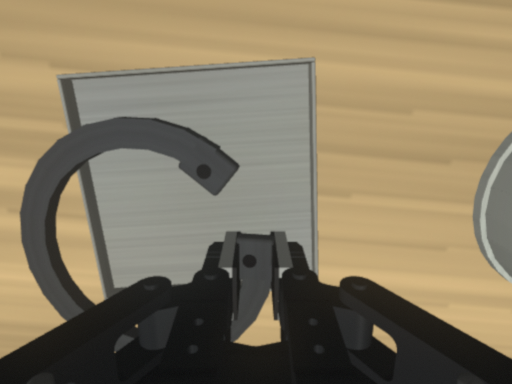

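```bash
python3 - <<'E'
from h import *
st=r.state(); p=eyes.read_camera('wrist')
A=at(p,(76,59),.02,st)[:2];B=at(p,(58,315),.02,st)[:2]; d=B-A; L=np.linalg.norm(d); d/=L; n=np.array([d[1],-d[0]]); n=n if n[0]>0 else -n
print(A,B,L,np.degrees(np.arctan2(d[1],d[0])),'centre',(A+B)/2+n*.095, (A+B)/2-n*.095)
T=eyes.read_camera('top')
print(at(T,(191.5,401.2),.02), at(T,(140+309/6-.5,345+337.5/6-.5),.02))
for x,y in ((97,150),(490,80),(583,465),(180,542)): print(at(T,(140+y/6,345+x/6),.02))
E
```

```text
[ 0.47077865 -0.38873447] [ 0.44066888 -0.20425908] 0.186916471977873 99.26998083441003 centre [ 0.54948309 -0.28119354] [ 0.36196444 -0.31180002]
[ 0.54370357 -0.2816651   0.02      ] [ 0.54513773 -0.28050671  0.02      ]
[ 0.62147459 -0.17426844  0.02      ]
[ 0.65114217 -0.36090914  0.02      ]
[ 0.46887301 -0.38991256  0.02      ]
[ 0.43714181 -0.20263537  0.02      ]
```

```bash
python3 -m inch '[[[0,0,-40,0,0,0,255],[0,0,-40,0,0,0,255],[0,0,-25,0,0,0,255],[0,0,-12,0,0,0,255],[0,0,-6,0,0,0,255],[0,0,-3,0,0,0,255],[0,0,0,0,0,0,255]]]'; python3 - <<'E'
from h import *
st2,q=snap('scene','s16.png'); print(st2['tcp_pos'],st2['wrist_force'])
cv2.imwrite('pics/s16z.png',cv2.resize(q['image'][140:240,90:220,::-1],None,fx=6,fy=6,interpolation=cv2.INTER_CUBIC))
E
```

```text
t: 21.82
tcp_pos: [0.5413, -0.2393, 0.1803]
tcp_rot: [-180.0, 0.0, -174.5]
wrist_force: [0.0, 0.7, -1.1]
width: 0.0135
[ 0.54134941 -0.23934615  0.18029422] [ 0.03349837  0.65526069 -1.07828139]
```

View pics/s16z.png

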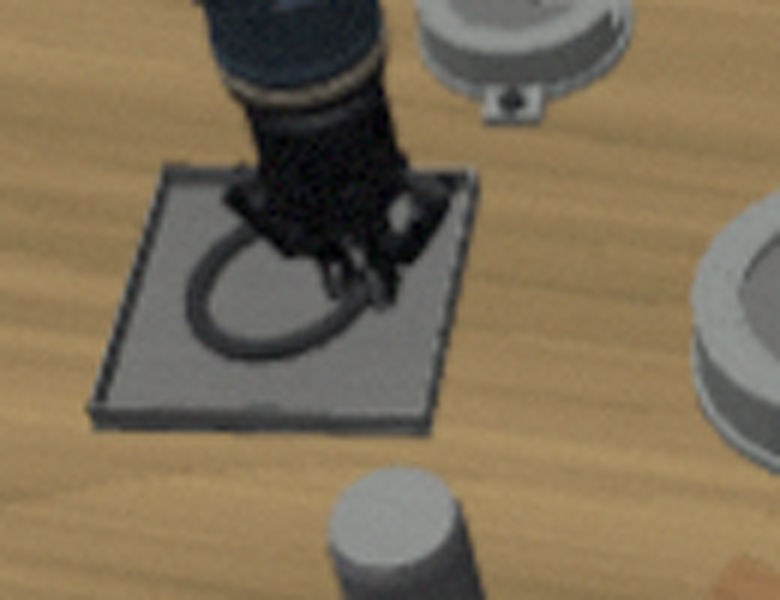

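```bash
python3 -m inch '[[[0,0,-2,0,0,0,255],[0,0,0,0,0,0,235],[0,0,0,0,0,0,185],[0,0,0,0,0,0,170],[0,0,0,0,0,0,170],[0,0,0,0,0,0,170]]]'; python3 -m inch '[[[0,0,15,0,0,0,170],[0,0,40,0,0,0,170],[0,0,60,0,0,0,170],[0,40,40,0,0,0,170],[0,0,0,0,0,0,170]]]'; python3 - <<'E'
from h import *
from scipy.optimize import least_squares
st,p=snap('wrist','w17.png'); print(st['tcp_pos'])
m=eyes.masks_of(p,'ring_mid')
for k in m:
  v,u=np.nonzero(k['pixels']); h=cv2.convexHull(np.c_[u,v].astype(np.int32))[:,0]
  H=np.array([at(p,(b,a),.01,st)[:2] for a,b in h])
  f=least_squares(lambda c:np.hypot(*(H-c[:2]).T)-c[2],[.54,-.28,.058],loss='soft_l1',f_scale=.001); print(k['confidence'],'circle',f.x,np.std(f.fun))
snap('scene','s17.png')
E
```

```text
t: 22.62
tcp_pos: [0.5411, -0.2393, 0.1777]
tcp_rot: [-180.0, -0.0, -174.5]
wrist_force: [0.4, 0.8, -0.3]
width: 0.0282
t: 23.25
tcp_pos: [0.5418, -0.1978, 0.3373]
tcp_rot: [-179.9, 0.3, -174.4]
wrist_force: [0.7, -0.8, -0.9]
width: 0.0285
[ 0.5418338  -0.19781788  0.33729812]
0.58 circle [ 0.54274551 -0.28756103  0.05771565] 0.000384907992410522
```

View pics/w17.png

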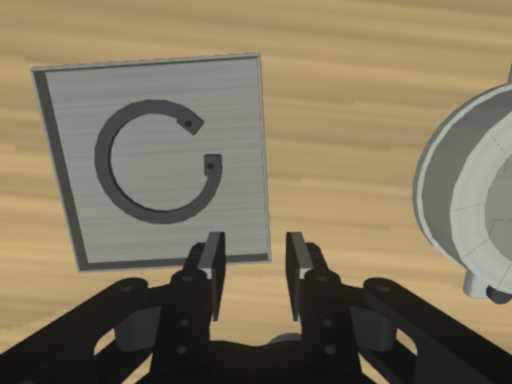

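View pics/s17.png

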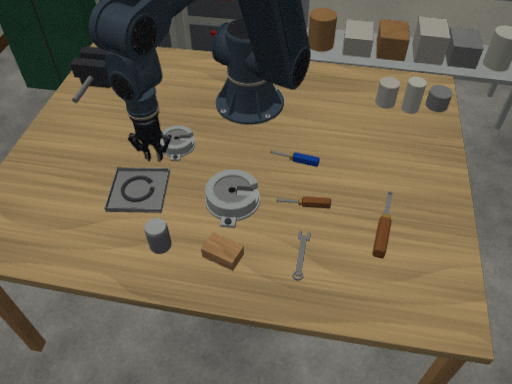

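```bash
python3 -m inch '[[[0,0,0,0,0,0,170],[0,0,0,0,0,0,170]]]'; python3 -c "
from rig import r
print(r.sign_off())"
```

```text
t: 23.65
tcp_pos: [0.5409, -0.1997, 0.3319]
tcp_rot: [180.0, -0.1, -174.6]
wrist_force: [0.4, -0.5, 0.0]
width: 0.0285
the job is handed in; nothing more can be done
None
```

The ring is out of the housing and lying flat in the steel tray, and the pick is flat on the bench. I handed the job in at 23.65 s of the 72 s allowed, and the sign-off gave no verdict.

**What I did:** I took the smaller brown pick through the slot and under the lug, then raised the blade until its top was about 71 mm above the bench, so the lug sat well above the rim. With the hook I drew the ring about 20 mm outward so it rested on the rim. I then laid the pick down, gripped the ring by its lug and put it in the tray. The fingers did not touch the ring while it sat in its groove.

**Last checks:**
- **Ring:** its outline in the wrist picture fits a flat circle of 57.7 mm radius (58 mm expected). Its centre is about 4 mm and 7 mm from the tray's centre along the two sides (40 mm allowed).
- **Pick:** it shows flat on the bench, about 0.6 m from the tray.
- **Bystanders:** the can, offcut and wrench looked to be where they started. I judged this by eye and did not measure it.
- **Robot:** the gripper is clear of everything.

**Disagreements and limits:**
- The calculated pick tip differed from the pictures by about 1–2 pixels (3–5 mm). The housing showed similar offsets, so I treated this as camera calibration error.
- Two estimates of the lug's position differed by about 2–3 mm before I gripped it.
- I could not measure the contact force between pick and ring. I judged the lift from the pictures and a small rise in wrist load.

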